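# Set the pendulum angle gauge on the microscope bench's domed stud

### The job

Swing the blue dust cover up and over by its steel bar and lower it gently onto its stop, then take the angle gauge by its black grip, stand it upright on the domed steel stud that was under the cover, and rock it sideways on the stud until its swinging pointer settles in the red mark on its dial. Finish while holding the gauge there: still in the gripper and resting on the stud, pointer steady in the mark, cover left open and the other things left alone.

Things in the scene. Friction and masses are not known exactly. Their poses are not given: they have to be found in the camera images.
- cover (a joint): Angle of the blue dust cover (rad): 0 = shut, 1.75 = leaning back on its stop. The cover is a box-shaped hood 130 x 125 mm and 52 mm tall over the stud, 0.22 kg, on a stiff hinge: it stays where it is left and takes about 3 N at the bar. It may start slightly ajar.
- cover_hinge (a point): Point on the hinge line of the cover, 19 mm above the table, on the left (+y) side of the white block. The hinge line runs along the block's x axis; the point turns with the cover, so its x axis is always the hinge line. The cover opens towards the block's +y (its free edge lifts and swings over to the left).
- cover_bar (a point): Middle of the cover's steel bar handle: a round bar 10 mm in diameter and 90 mm long, parallel to the hinge line (x axis), 32 mm clear above the cover's top and near its free edge. With the cover shut it lies 110 mm from the hinge line towards the block's -y and 87 mm above it. The round bar can turn between the fingers as the cover swings.
- stud_top (a point): Highest point of the domed steel stud, 62 mm above the table, in the middle of the white block (150 x 150 x 18 mm, fixed to the table). The stud is 32 mm in diameter; its top is a half ball of 16 mm radius. Site axes are the block's: x along the hinge line, y towards the hinge.
- stud: The stud itself (steel, fixed in the block); its origin is on the stud's axis at table height.
- gauge: The angle gauge, 0.3 kg with dial parts: a flat aluminium foot (44 mm along x, 84 mm along y, 10 mm thick), above it a round black case of 94 mm diameter and 22 mm thickness, centred 56 mm above the underside, with a white dial on both faces (+x and -x), and on top the black grip. Origin at the centre of the foot's underside, z up, x square to the dial. It starts standing on the table.
- gauge_grip (a point): Centre of the gauge's black rubber grip: a block 30 mm wide along the gauge's y, 20 mm thick along its x; it stands clear of the round case by 49 mm, its top is 26 mm above this point and its centre 126 mm above the underside of the foot. Axes as gauge.
- gauge_foot (a point): Centre of the underside of the gauge's foot.
- pointer (a joint): Angle of the black pointer on the dial (rad), which swings freely about the dial's centre and always comes to point straight up: 0 when the gauge is upright. Leaning the gauge's top towards its own -y (a positive turn about its own x axis) by an angle makes the pointer read that angle, positive. Swings die out in about 1 s. Can be read while the gauge is held.
- mark (a joint): Angle of the middle of the red mark on the dial (rad), on the same scale as the pointer: 0 = top of the dial, positive towards the gauge's +y. It stays fixed on the gauge during a run, between 0.26 and 0.44. The mark is 8 mm wide at 37 mm from the dial's centre (about 0.1 rad either side).
- pointer_tip (a point): Point on the pointer near its tip, 37 mm from the dial's centre, which is 56 mm above the foot's underside.
- mark_mid (a point): Middle of the red mark, 37 mm from the dial's centre; it coincides with pointer_tip when the pointer is in the middle of the mark.
- jar: Bystander: brown glass jar, 56 mm diameter, 75 mm tall. Origin at its underside.
- objective: Bystander: steel microscope objective, 26 mm diameter, 44 mm tall. Origin at its underside.
- dish: Bystander: shallow glass dish, 90 mm diameter, 16 mm tall. Origin at its underside.
- pen: Bystander: black pen, 140 mm long, 10 mm thick, lying along its x axis. Origin at its underside, half-way.
- slidebox: Bystander: wooden slide box, 100 x 170 x 35 mm. Origin at its underside.
- beaker: Bystander: glass beaker, 68 mm diameter, 85 mm tall. Origin at its underside.
There are look-alikes about, which are no part of the job. Of the things like the part that bears cover, leave any that is pink, purple or yellow; of the rest the larger one is meant.

How it is judged:
On the way, in this order (a step that is already met when the one before it is completed fails the run):
1. the cover leans back on its stop (value of joint cover above 1.65 rad), for 0.2 s.
2. the gauge, held, stands upright on the stud, its pointer still off the mark (contact force between gauge and stud above 0.3 N and contact force between gauge and the fingers above 1 N and horizontal distance between gauge_foot and stud_top below 0.018 m and angle between gauge's own z axis and vertical below 0.12 rad and distance between pointer_tip and mark_mid above 0.0045 m), for 0.1 s.
3. rocked on the stud until the pointer is in the mark (contact force between gauge and stud above 0.3 N and distance between pointer_tip and mark_mid below 0.004 m), for 0.2 s.
At the end, for the whole second after the job is handed in: Cover on its stop (over 1.65 rad); gauge held (over 1 N), off the table, its foot on the stud with 0.3 to 25 N, centre within 18 mm of the stud's axis and over 50 mm high; pointer steady (under 0.3 rad/s), tip within 4 mm of the middle of the red mark (all of step 3 and value of joint cover above 1.65 rad and velocity of joint pointer between -0.3 and 0.3 rad/s and contact force between gauge and stud below 25 N and contact force between gauge and the fingers above 1 N and horizontal distance between gauge_foot and stud_top below 0.018 m and height (world z) of gauge_foot above 0.05 m and contact force between gauge and table below 0.05 N); the arm keeps its last pose, push and grip.
It fails at once if the cover slams onto its stop (faster than 1.5 rad/s at the end of its swing) (value of joint cover above 1.6 rad and velocity of joint cover above 1.5 rad/s).
It fails at once if a bystander is moved more than 40 mm (distance of any of jar, objective, dish, pen, slidebox, beaker from where it was at the start of the episode above 0.04 m).
It also fails if it takes over 70 s, if anything falls off the work surface, if the arm or the gripper's body presses on something with over 40 N, if the wrist force passes 120 N, or if a joint passes its speed limit or range.

### The arm

A 6-joint arm with a two-finger parallel gripper is mounted at the origin on the work surface. World frame = base frame: x ahead of the robot, y to its left, z up, the work surface at z = 0. Lengths are in m, angles in rad, forces in N, time in s.
With the tool pointing down it reaches from about 0.3 to 0.85 m from the base axis. Payload 5.4 kg.
Tool frame: the origin (TCP) lies on the centre line of the jaws, within the pads' length; the fingertips stand 22 mm ahead of it and the grasp point (between the pads) lies 3 mm ahead of it; z points along the fingers, y is the line along which they close (so a half turn about z gives the same grasp; the last joint's range is limited). The gripper opens to 85 mm and grips with 20 to 120 N. Pads are 22 mm wide; open, the fingers measure 114 mm over their backs; the gripper's body (76 mm by 85 mm) begins 54 mm behind the grasp point. The pads swing forward as they close: fully open they stand 13 mm farther back than shut.
Start: joints at [1.071, 0.158, 1.597, -0, 1.386, -0.21], TCP at [0.164, 0.551, 0.253] pointing down, gripper open.
Joint ranges: [-2.91, 2.91], [-0.94, 2.29], [0.18, 2.7], [-1.29, 4.43], [0.17, 2.64], [-3, 3]. Speed limits (rad/s): [2.57, 2.57, 3.14, 3.14, 3.14, 3.14].

### API

Orientations are given as a unit quaternion [w, x, y, z].
In Python, from workcell import r gives the robot as it stands.
- The arm moves only by the tool servo_tool, never from a script. Its argument "series" is a list of rows, each a list of 3 entries, a list of its own where there are three numbers: the turn, a rotation vector about the tool's x, y, z in degrees, then the shift along the tool's x, y, z in cm, then the gripper command: -1 is shut, 1 is fully open, values between are in proportion. In form: [[[rx, ry, rz], [dx, dy, dz], claw], ...]. A call has exactly 8 rows; each row shifts and turns the commanded pose from where the row before left it, along the tool's axes as they then stand; what a row does not reach is not made up. A row lasts 1/10 s, in which the tool goes at most 50 mm and 8.59 degrees, less where a joint would pass 70% of its speed; a pose out of reach is approached as far as the arm can. A call with a gripper value outside its range is refused whole. The fingers move at their own pace and stop on an object; the grip force is fixed at half the most. Time passes only in rows, so rows that do not move let the fingers close, or fill a call up. It gives the time, the measured TCP pose, the force, the opening and the grip force at its end, in the units of the state.
- r.read_state(): the state, without advancing time (a new reading comes with each control period).
- r.grab_frame(name): name is "scene" or "top"; returns a dict with "image" (400x640x3 uint8, red, green, blue), "range_z" (400x640 float32, m along the optical axis (not along the pixel's ray), 0 where there is no reading), "fx", "fy", "cx", "cy" (pixels), "cam_to_world" (4x4, takes a point from camera to world coordinates). Camera axes: x right, y down, z forward; pixel columns grow to the right and rows downward; lengths in m; the calibration is good to about 2 mm. A picture is of the moment at which its call begins.
- r.job_done(): hands the job in; it is judged then, once.
The state is a dict: "time_s": time; "joint_pos": joint angles; "dq": joint speeds; "joint_efforts": joint torques, N m; "eef_pos": TCP position; "tcp_rot": TCP orientation; "contact_force": force on the tool from outside, world axes, zero at the start; "moment": the same for the moment, N m; "grip_width": opening from 0.0 (shut) to 1.0 (fully open); "gripper_force": force on a finger pad.
Only numpy, scipy, OpenCV 4.12 (cv2) and the standard library are available. Lean on these libraries where they do the work, as an engineer would, in place of code of your own. Each camera call takes 0.05 s, during which the arm holds its last target. There are 200 camera calls.

## Working session

There is one attempt and no reset: what is moved stays moved. The work goes in short steps, Python scripts to look and compute and a tool call to move; the robot and the scene stay as the last step left them, time stands still between calls to the robot, and variables do not carry over. Pictures are saved under pics/ and viewed, at most 10 in all, crops included, and the job is handed in when it is done.

Besides the shell and the picture viewer there is one more tool, called after ">>>" as name(argument=value, ...) on one line, values as JSON. servo_tool: Moves the arm, as the interface text tells. Its arguments: {"type":"object","properties":{"series":{"type":"array","items":{"type":"array"}}},"required":["series"]}

```bash
mkdir -p pics; cat > h.py <<'E'
import numpy as np, cv2
from workcell import r
def grab(n,f=None):
    d=r.grab_frame(n)
    if f: cv2.imwrite('pics/'+f,d['image'][:,:,::-1])
    np.savez('last_'+n+'.npz',**d)
    return d
def cloud(d):
    z=d['range_z'];v,u=np.mgrid[:z.shape[0],:z.shape[1]]
    P=np.stack([(u-d['cx'])/d['fx']*z,(v-d['cy'])/d['fy']*z,z,np.ones_like(z)],-1)@np.array(d['cam_to_world']).T
    P=P[...,:3];P[z<=0]=np.nan
    return P
E
python3 - <<'E'
from h import *
for n in('scene','top'):
    d=grab(n,n+'0.png');print(n,np.round(d['cam_to_world'],3),d['fx'])
print(r.read_state())
E
```

```text
scene [[ 0.011  0.689 -0.725  1.256]
 [ 1.    -0.021 -0.005  0.137]
 [-0.019 -0.725 -0.689  0.859]
 [ 0.     0.     0.     1.   ]] 366.01824383623085
top [[ 0.018 -0.983  0.184  0.264]
 [-1.    -0.017  0.008  0.115]
 [-0.005 -0.184 -0.983  1.412]
 [ 0.     0.     0.     1.   ]] 498.3117749225725
{'time_s': 0.1, 'joint_pos': array([ 1.07088344e+00,  1.58990331e-01,  1.59811077e+00,  1.48806904e-05,
        1.38620468e+00, -2.10083700e-01]), 'dq': array([-1.37740047e-03, -2.13182765e-03, -1.89791858e-03, -8.95516196e-04,
       -1.19187038e-03, -3.38775157e-05]), 'joint_efforts': array([-2.82027413e-04, -3.96993184e+01, -3.32337391e+01, -2.76384771e-04,
        4.32953850e-03, -1.54707873e-07]), 'eef_pos': array([0.1640878 , 0.5505624 , 0.25241067]), 'tcp_rot': array([-3.04588299e-04,  1.44409224e-01,  9.89517682e-01, -8.00611486e-04]), 'contact_force': array([ 0.5355903 , -0.68956424,  0.43187416]), 'moment': array([-0.00900624, -0.01914311, -0.04589358]), 'gripper_force': 0.0, 'grip_width': 1.0031163329413093}
```

View pics/scene0.png

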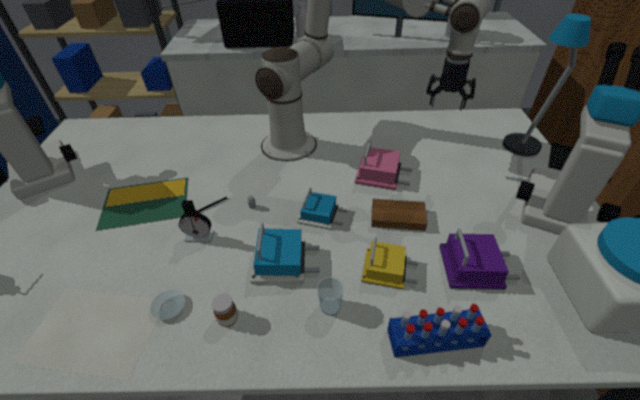

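View pics/top0.png

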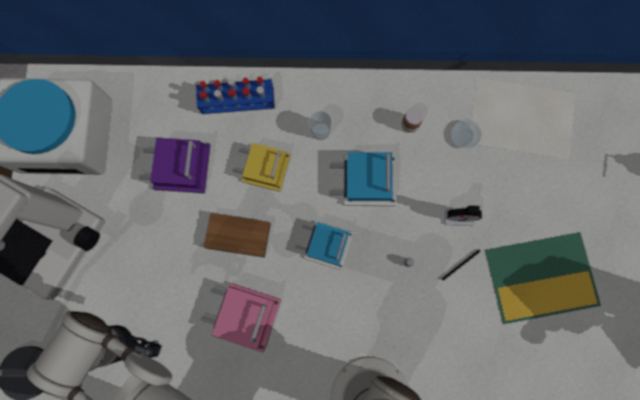

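The top view shows the large blue cover at (370,178), with its bar at about (388,172) and the hinge on the left. The gauge is at (463,214), the pen at (460,264) and the jar at (413,120).

```bash
python3 - <<'E'
from h import *
for n,uv in(('top',[(370,178),(388,172),(463,214)]),('scene',[(280,255),(260,245),(195,220)])):
    d=np.load(f'last_{n}.npz');P=cloud(d);I=d['image']
    for u,v in uv: print(n,(u,v),P[v,u].round(3),I[v,u])
    X,Y,Z=P[...,0],P[...,1],P[...,2]
    c=P[178,370] if n=='top' else P[255,280]
    near=(abs(X-c[0])<.12)&(abs(Y-c[1])<.14)
    # bar: points higher than cover top
    b=P[near&(Z>.098)]; print('bar',len(b),np.median(b,0).round(3),b.min(0).round(3),b.max(0).round(3))
    if len(b)>5: r_=cv2.minAreaRect(b[:,:2].astype('f4'));print(r_)
    hsv=cv2.cvtColor(I,cv2.COLOR_RGB2HSV)
    blue=near&(abs(hsv[...,0].astype(int)-100)<12)&(hsv[...,1]>120)&(Z>.05)&(Z<.098)
    t=P[blue]; print('top',len(t),cv2.minAreaRect(t[:,:2].astype('f4')),np.median(t,0), np.linalg.lstsq(np.c_[t[:,:2],np.ones(len(t))],t[:,2],rcond=None)[0])
    bl=P[near&(Z>.008)&(Z<.028)&(hsv[...,1]<60)];print('block',len(bl),cv2.minAreaRect(bl[:,:2].astype('f4')))
    g=(463,214) if n=='top' else (195,220)
    G=P[g[1],g[0]]
    ng=(abs(X-G[0])<.08)&(abs(Y-G[1])<.08)
    for a,bz in((.004,.018),(.03,.1),(.108,.14),(.14,.17)):
        q=P[ng&(Z>a)&(Z<bz)]
        if len(q)>3: print('g',a,len(q),q.mean(0).round(3),cv2.minAreaRect(q[:,:2].astype('f4')))
    x,y,w,h=((340,140,160,110) if n=='top' else (160,185,160,105))
    cv2.imwrite(f'pics/c_{n}.png',cv2.resize(I[y:y+h,x:x+w,::-1],None,fx=4,fy=4,interpolation=cv2.INTER_CUBIC))
E
python3 -c "
import cv2,numpy as np
a=cv2.imread('pics/c_top.png');b=cv2.imread('pics/c_scene.png')
cv2.imwrite('pics/both.png',cv2.resize(np.vstack([a,b]),(446,600)))"
```

```text
top (370, 178) [0.588 0.008 0.072] [25 74 95]
top (388, 172) [ 0.594 -0.036  0.118] [108 112 117]
top (463, 214) [ 0.487 -0.238  0.096] [22 11 14]
bar 113 [ 0.597 -0.036  0.116] [ 0.547 -0.04   0.103] [ 0.645 -0.031  0.121]
((0.5958096981048584, -0.035828448832035065), (0.09843955934047699, 0.008982340805232525), 0.16798165440559387)
top 1865 ((0.5973800420761108, 0.00907977670431137), (0.12200117111206055, 0.13155661523342133), 89.65306854248047) [0.59278942 0.01420215 0.07270857] [ 0.01971377 -0.05251848  0.06156414]
block 636 ((0.5854200124740601, 0.036943189799785614), (0.23293238878250122, 0.21805185079574585), 0.3939603269100189)
g 0.004 215 [ 0.479 -0.241  0.008] ((0.486522376537323, -0.2389792650938034), (0.1587904691696167, 0.15254905819892883), 89.0666275024414)
g 0.03 309 [ 0.488 -0.243  0.075] ((0.49052757024765015, -0.25109216570854187), (0.09143999963998795, 0.026000743731856346), 86.48052215576172)
g 0.108 49 [ 0.489 -0.244  0.125] ((0.4869309365749359, -0.24673567712306976), (0.030928105115890503, 0.014481700025498867), 51.182987213134766)
g 0.14 96 [ 0.492 -0.252  0.
[... 628 characters left out ...]
.10452927]
block 688 ((0.6292483806610107, 0.0433245524764061), (0.20331579446792603, 0.22654403746128082), 0.0627368912100792)
g 0.004 179 [ 0.506 -0.245  0.008] ((0.501065194606781, -0.24780896306037903), (0.04571007192134857, 0.0909792110323906), 6.511459827423096)
g 0.03 550 [ 0.504 -0.245  0.067] ((0.49705901741981506, -0.25004929304122925), (0.030421268194913864, 0.09331627935171127), 2.6941139698028564)
g 0.108 106 [ 0.503 -0.248  0.124] ((0.5020512938499451, -0.24687793850898743), (0.01886688731610775, 0.03356970101594925), 31.71236228942871)
g 0.14 76 [ 0.499 -0.25   0.148] ((0.49662327766418457, -0.25064054131507874), (0.020960642024874687, 0.029522128403186798), 1.282671570777893)
```

View pics/both.png

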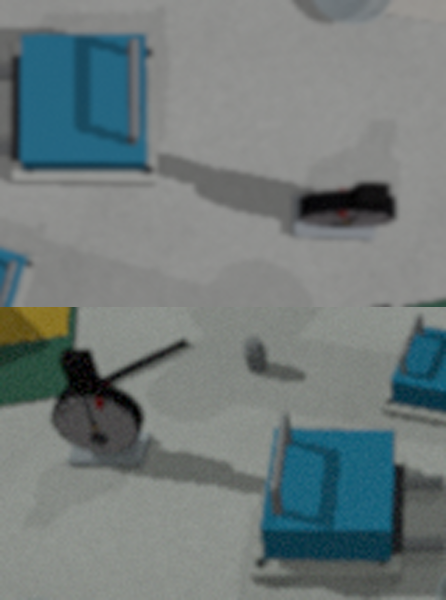

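The gauge stands at about (0.495,-0.250) with its +y close to world +y; the red mark is on the +y side. The bar centre is at about (0.598,-0.035,0.112), so the cover is about 0.05 rad ajar. I'll move above the bar.

>>> servo_tool(series=[[[0,0,-8.3],[0,0,0],0],[[0,0,-8.3],[0,0,0],0],[[0,0,0],[-2.7,-3.6,0],0],[[0,0,0],[-2.7,-3.6,0],0],[[0,0,0],[-2.7,-3.6,0],0],[[0,0,0],[-2.7,-3.6,0],0],[[0,0,0],[-2.7,-3.6,0],0],[[0,0,0],[-2.7,-3.6,0],0]])

```text
time_s: 0.9
eef_pos: [0.3268, 0.3333, 0.2529]
tcp_rot: [-0.0, -0.0, 1.0, -0.0]
contact_force: [0.0, 0.4, -0.3]
grip_width: 0.501
gripper_force: 0.0
```

>>> servo_tool(series=[[[0,0,0],[-2.7,-3.6,0],0],[[0,0,0],[-2.7,-3.6,0],0],[[0,0,0],[-2.7,-3.6,0],0],[[0,0,0],[-2.7,-3.6,0],0],[[0,0,0],[-2.7,-3.6,0],0],[[0,0,0],[-2.7,-3.6,0],0],[[0,0,0],[-2.7,-3.6,0],0],[[0,0,0],[-2.7,-3.6,0],0]])

```text
time_s: 1.7
eef_pos: [0.5429, 0.0453, 0.2528]
tcp_rot: [-0.0, 0.0, 1.0, 0.0]
contact_force: [0.7, 1.4, 0.4]
grip_width: 0.505
gripper_force: 0.0
```

>>> servo_tool(series=[[[0,0,0],[-2.75,-4,0],0],[[0,0,0],[-2.75,-4,0],0],[[0,0,0],[0,0,4],0],[[0,0,0],[0,0,4],0],[[0,0,0],[0,0,3],0],[[0,0,0],[0,0,2],0],[[0,0,0],[0,0,0.7],0],[[0,0,0],[0,0,0],0]])

```text
time_s: 2.5
eef_pos: [0.5965, -0.0328, 0.1152]
tcp_rot: [-0.001, 0.0, 1.0, 0.0]
contact_force: [0.3, -0.1, -0.8]
grip_width: 0.5
gripper_force: 0.0
```

>>> servo_tool(series=[[[0,0,0],[0,0,0],-0.5],[[0,0,0],[0,0,0],-0.7],[[0,0,0],[0,0,0],-0.8],[[0,0,0],[0,0,0],-0.9],[[0,0,0],[0,0,0],-1],[[0,0,0],[0,0,0],-1],[[0,0,0],[0,0,0],-1],[[0,0,0],[0,0,0],-1]])

```text
time_s: 3.3
eef_pos: [0.5985, -0.0354, 0.119]
tcp_rot: [0.002, -0.0, 1.0, -0.002]
contact_force: [-3.4, -5.7, 5.1]
grip_width: 0.085
gripper_force: 58.5
```

>>> servo_tool(series=[[[0,0,0],[0,0.67,-0.71],-1],[[0,0,0],[0,0.72,-0.66],-1],[[0,0,0],[0,0.765,-0.61],-1],[[0,0,0],[0,0.805,-0.555],-1],[[0,0,0],[0,0.84,-0.5],-1],[[0,0,0],[0,0.875,-0.44],-1],[[0,0,0],[0,0.9,-0.375],-1],[[0,0,0],[0,0.925,-0.31],-1]])

```text
time_s: 4.1
eef_pos: [0.5984, 0.0295, 0.1616]
tcp_rot: [0.002, -0.0, 1.0, -0.003]
contact_force: [-8.0, -7.0, 11.2]
grip_width: 0.09
gripper_force: 58.7
```

```bash
python3 - <<'E'
from h import *
d=grab('scene');P=cloud(d);I=d['image']
cv2.imwrite('pics/s1.png',cv2.resize(I[130:330,150:400,::-1],None,fx=3,fy=3))
E
```

```text
(no output)
```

View pics/s1.png

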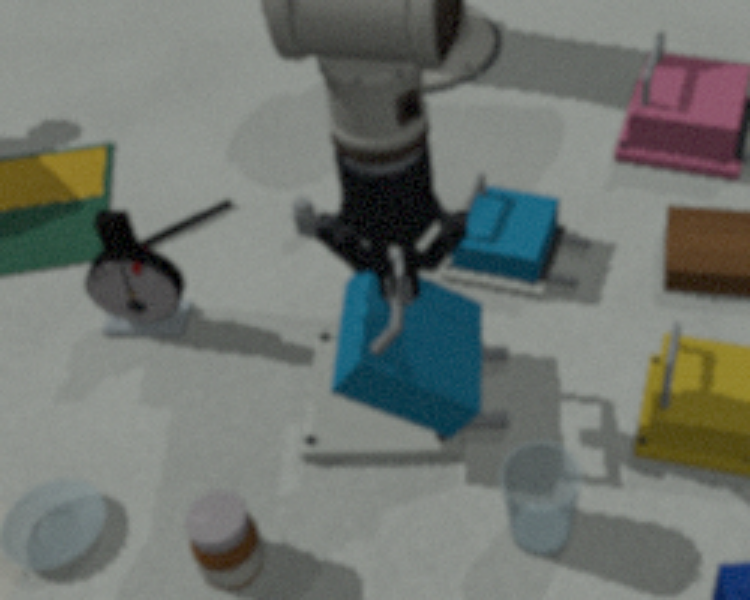

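The cover is swinging with the bar in the jaws (bar at about (400,270)). I'll continue the arc.

>>> servo_tool(series=[[[0,0,0],[0,0.945,-0.245],-1],[[0,0,0],[0,0.96,-0.18],-1],[[0,0,0],[0,0.97,-0.11],-1],[[0,0,0],[0,0.98,-0.045],-1],[[0,0,0],[0,0.98,0.025],-1],[[0,0,0],[0,0.975,0.09],-1],[[0,0,0],[0,0.965,0.16],-1],[[0,0,0],[0,0.95,0.225],-1]])

```text
time_s: 4.95
eef_pos: [0.5983, 0.109, 0.1609]
tcp_rot: [0.002, -0.0, 1.0, -0.001]
contact_force: [-3.0, -3.3, 4.1]
grip_width: 0.092
gripper_force: 61.0
```

>>> servo_tool(series=[[[0,0,0],[0,0.935,0.29],-1],[[0,0,0],[0,0.91,0.355],-1],[[0,0,0],[0,0.885,0.42],-1],[[0,0,0],[0,0.855,0.48],-1],[[0,0,0],[0,0.815,0.54],-1],[[0,0,0],[0,0.775,0.595],-1],[[0,0,0],[0,0.735,0.645],-1],[[0,0,0],[0,0.1,0.1],-1]])

```text
time_s: 5.75
eef_pos: [0.598, 0.1702, 0.1238]
tcp_rot: [0.001, -0.0, 1.0, 0.0]
contact_force: [4.2, -1.5, 4.0]
grip_width: 0.086
gripper_force: 59.5
```

```bash
python3 - <<'E'
from h import *
d=grab('scene');P=cloud(d);I=d['image']
cv2.imwrite('pics/s2.png',cv2.resize(I[130:330,150:400,::-1],None,fx=3,fy=3))
hsv=cv2.cvtColor(I,cv2.COLOR_RGB2HSV)
m=(abs(hsv[...,0].astype(int)-100)<12)&(hsv[...,1]>110)&(abs(P[...,0]-.6)<.12)&(P[...,1]>0)&(P[...,1]<.25)&(P[...,2]>.02)
t=P[m];print(len(t),t.min(0),t.max(0))
# front (+x) face silhouette
f=t[t[:,0]>.655];print(len(f),cv2.minAreaRect(f[:,1:].astype('f4')))
E
```

```text
1268 [0.53547278 0.07441612 0.02001872] [0.66817508 0.22611259 0.27561824]
568 ((0.10499171912670135, 0.07975046336650848), (0.12324095517396927, 0.04975505918264389), 81.47227478027344)
```

View pics/s2.png

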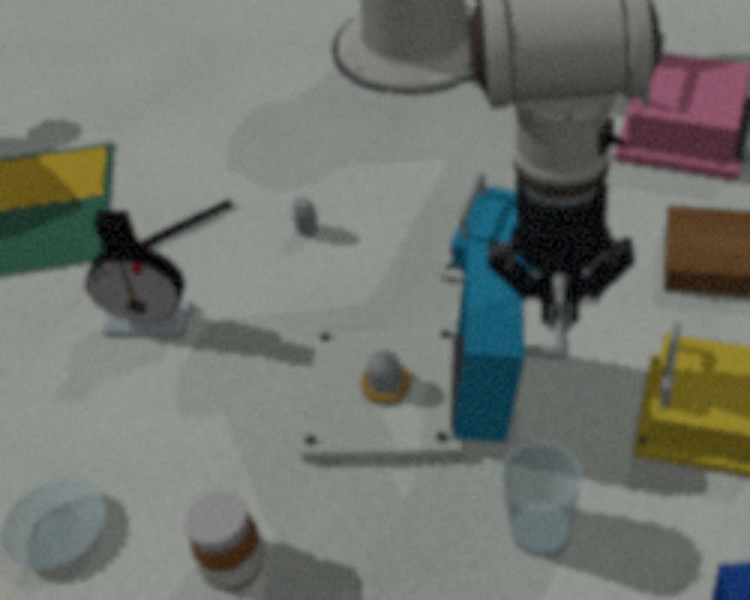

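The cover is open about 98° (1.72 rad), with the stud visible at (383,372). I'll ease it onto its stop, release and rise.

>>> servo_tool(series=[[[0,0,0],[0,0.15,0.15],-1],[[0,0,0],[0,0.15,0.15],-1],[[0,0,0],[0,0,0],-1],[[0,0,0],[0,0,0],-0.8],[[0,0,0],[0,0,0],-0.6],[[0,0,0],[0,0,0],-0.4],[[0,0,0],[0,0,0],-0.4],[[0,0,0],[0,0,0],-0.4]])

```text
time_s: 6.6
eef_pos: [0.5964, 0.1724, 0.1207]
tcp_rot: [-0.001, 0.0, 1.0, 0.0]
contact_force: [0.7, 0.5, 0.2]
grip_width: 0.298
gripper_force: 0.0
```

>>> servo_tool(series=[[[0,0,0],[0,0,-1],-0.4],[[0,0,0],[0,0,-2],-0.4],[[0,0,0],[0,0,-3],-0.4],[[0,0,0],[0,0,-4],-0.4],[[0,0,0],[0,0,-4],-0.4],[[0,0,0],[0,0,-3],-0.4],[[0,0,0],[2,-4,0],0],[[0,0,0],[2,-4,0],0]])

```text
time_s: 7.4
eef_pos: [0.5575, 0.0921, 0.2939]
tcp_rot: [0.002, -0.001, 1.0, -0.0]
contact_force: [-0.0, 0.2, 0.0]
grip_width: 0.499
gripper_force: 0.0
```

>>> servo_tool(series=[[[0,0,0],[1,-4.6,0],0],[[0,0,0],[1,-4.6,0],0],[[0,0,0],[1,-4.6,0],0],[[0,0,0],[1,-4.6,0],0],[[0,0,0],[1,-4.6,0],0],[[0,0,0],[1,-4.6,0],0],[[0,0,0],[0.3,-4.6,0],0],[[0,0,0],[0,0,0],0]])

```text
time_s: 8.2
eef_pos: [0.4932, -0.2345, 0.2922]
tcp_rot: [0.0, 0.003, 1.0, -0.001]
contact_force: [0.1, 1.9, -0.3]
grip_width: 0.499
gripper_force: 0.0
```

```bash
python3 - <<'E'
from h import *
ds={n:grab(n) for n in('scene','top')}
for n,d in ds.items():
    P=cloud(d);I=d['image'];X,Y,Z=P[...,0],P[...,1],P[...,2]
    hsv=cv2.cvtColor(I,cv2.COLOR_RGB2HSV)
    if n=='scene':
        m=(abs(hsv[...,0].astype(int)-100)<12)&(hsv[...,1]>110)&(X>.655)&(X<.7)&(Y>0)&(Y<.25)&(Z>.02)&(Z<.2)
        print('cover',cv2.minAreaRect(P[m][:,1:].astype('f4')))
    s=P[(abs(X-.6)<.05)&(abs(Y)<.045)&(Z>.046)&(Z<.07)]
    f=lambda p:np.linalg.norm(s-[p[0],p[1],.046],axis=1)-.016
    from scipy.optimize import least_squares
    o=least_squares(f,[.6,0],loss='soft_l1',f_scale=.002)
    print(n,'stud',len(s),o.x.round(4),s.max(0).round(4),s.min(0).round(4))
    bl=P[(abs(X-.6)<.1)&(Y>-.1)&(Y<.06)&(Z>.013)&(Z<.023)&(hsv[...,1]<60)]
    print('block',np.percentile(bl,[1,99],axis=0).round(3))
    g=P[(abs(X-.49)<.06)&(abs(Y+.25)<.06)&(Z>.144)&(Z<.16)]
    print('grip top',len(g),cv2.minAreaRect(g[:,:2].astype('f4')) if len(g)>3 else 0)
    g=P[(abs(X-.49)<.04)&(abs(Y+.25)<.07)&(Z>.02)&(Z<.1)]
    print('case line yaw',np.degrees(np.arctan(np.polyfit(g[:,1],g[:,0],1)[0])))
E
```

```text
cover ((0.10646557807922363, 0.07904233783483505), (0.1232995018362999, 0.048744410276412964), 79.98565673828125)
scene stud 89 [0.5996 0.0058] [0.6176 0.0198 0.0629] [ 0.5895 -0.0088  0.0462]
block [[ 0.528 -0.067  0.013]
 [ 0.675  0.059  0.021]]
grip top 65 ((0.4970695376396179, -0.25017306208610535), (0.020392347127199173, 0.029584264382719994), 0.17627272009849548)
case line yaw -2.7842810127390214
top stud 95 [0.5981 0.0037] [0.6106 0.0181 0.067 ] [ 0.5822 -0.0101  0.0472]
block [[ 0.524 -0.07   0.013]
 [ 0.67   0.059  0.022]]
grip top 0 0
case line yaw -35.22257771079024
```

The cover is at 100°, on its stop. The stud is at about (0.598,0.005), and the gauge grip at (0.497,-0.250) with yaw of about +2.8°.

>>> servo_tool(series=[[[0,0,-2.8],[0,0,0],0.4],[[0,0,0],[0,-1.2,3],0.4],[[0,0,0],[0,0,3],0.4],[[0,0,0],[0,0,3],0.4],[[0,0,0],[0,0,2],0.4],[[0,0,0],[0,0,0],0.4],[[0,0,0],[0,0,0],0.4],[[0,0,0],[0,0,0],0.4]])

```text
time_s: 9.1
eef_pos: [0.496, -0.2417, 0.1835]
tcp_rot: [0.001, -0.025, 1.0, -0.001]
contact_force: [0.3, -0.5, 1.0]
grip_width: 0.703
gripper_force: 0.0
```

```bash
python3 - <<'E'
from h import *
s=r.read_state();print(s['eef_pos'],s['tcp_rot'])
d=grab('scene');I=d['image']
cv2.imwrite('pics/s3.png',cv2.resize(I[160:260,150:270,::-1],None,fx=5,fy=5,interpolation=cv2.INTER_CUBIC))
E
```

```text
[ 0.49599951 -0.24169361  0.18354793] [ 0.00132285 -0.0248742   0.99968919 -0.00102561]
```

View pics/s3.png

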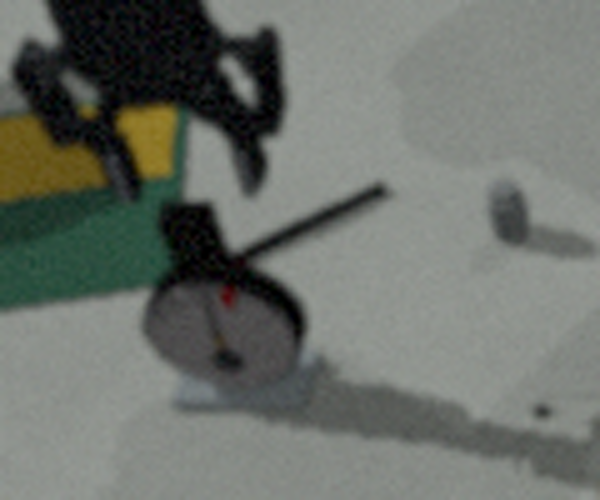

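The open jaws straddle the grip at (190,235); they need to go about 9 mm further to -y, then descend and close.

>>> servo_tool(series=[[[0,0,0],[0,-0.85,0],0.4],[[0,0,0],[0,0,2],0.4],[[0,0,0],[0,0,1.8],0.4],[[0,0,0],[0,0,1],0.4],[[0,0,0],[0,0,0],0.2],[[0,0,0],[0,0,0],0],[[0,0,0],[0,0,0],-0.2],[[0,0,0],[0,0,0],-0.3]])

```text
time_s: 9.95
eef_pos: [0.4961, -0.2511, 0.1349]
tcp_rot: [0.001, -0.024, 1.0, -0.001]
contact_force: [0.4, -1.6, 1.8]
grip_width: 0.354
gripper_force: 26.0
```

>>> servo_tool(series=[[[0,0,0],[0,0,0],-0.4],[[0,0,0],[0,0,0],-0.6],[[0,0,0],[0,0,0],-1],[[0,0,0],[0,0,0],-1],[[0,0,0],[0,0,0],-1],[[0,0,0],[0,0,-2],-1],[[0,0,0],[0,0,-3],-1],[[0,0,0],[0,0,-3.5],-1]])

```text
time_s: 10.75
eef_pos: [0.4935, -0.2485, 0.2164]
tcp_rot: [-0.003, -0.024, 1.0, 0.002]
contact_force: [-0.2, -0.1, -3.0]
grip_width: 0.347
gripper_force: 59.9
```

```bash
python3 - <<'E'
from h import *
d=grab('scene');P=cloud(d);I=d['image'];X,Y,Z=P[...,0],P[...,1],P[...,2]
s=r.read_state();t=s['eef_pos'];print(t,s['tcp_rot'],s['contact_force'],s['grip_width'])
c=P[(abs(X-t[0])<.05)&(abs(Y-t[1])<.07)&(Z>.06)&(Z<t[2]-.02)]
lo=c[c[:,2]<t[2]-.03]; print('min/max',lo.min(0),lo.max(0))
f=np.polyfit(lo[:,1],lo[:,0],1);print('yaw',-np.degrees(np.arctan(f[0])))
cv2.imwrite('pics/s4.png',cv2.resize(I[140:240,150:270,::-1],None,fx=5,fy=5,interpolation=cv2.INTER_CUBIC))
E
```

```text
[ 0.49663534 -0.25083244  0.22440354] [ 0.00213879 -0.02459872  0.99969378 -0.0016353 ] [ 3.27138005 -1.82888241  2.01731816] 0.34758018730192586
min/max [ 0.47307008 -0.29328336  0.08022067] [ 0.51654518 -0.19977002  0.19435977]
yaw 4.194548308110863
```

View pics/s4.png

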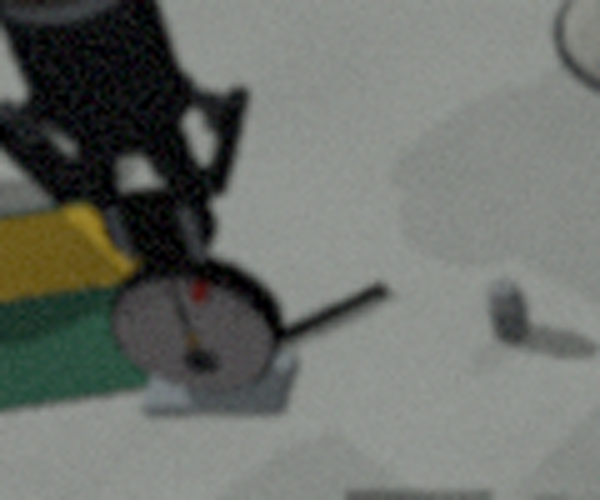

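The gauge is lifted upright, with its dial centre at about (198,340), the pointer up at (178,290) and the mark at (201,290). I'll carry it over the stud.

>>> servo_tool(series=[[[0,0,0],[-0.8,1.6,-0.5],-1],[[0,0,0],[-1.6,3.5,-0.5],-1],[[0,0,0],[-1.9,4.3,0],-1],[[0,0,0],[-1.9,4.3,0],-1],[[0,0,0],[-1.9,4.3,0],-1],[[0,0,0],[-1.6,3.5,0],-1],[[0,0,0],[-1.2,2.4,0],-1],[[0,0,0],[-0.5,1.2,0],-1]])

```text
time_s: 11.6
eef_pos: [0.5963, 0.0089, 0.2266]
tcp_rot: [-0.002, -0.026, 1.0, 0.001]
contact_force: [-0.8, 1.0, -3.4]
grip_width: 0.347
gripper_force: 60.2
```

>>> servo_tool(series=[[[0,0,0],[0,0,0],-1],[[0,0,0],[0,0,0],-1],[[0,0,0],[0,0,0],-1],[[0,0,0],[0,0,0],-1],[[0,0,0],[0,0,0],-1],[[0,0,0],[0,0,0],-1],[[0,0,0],[0,0,0],-1],[[0,0,0],[0,0,0],-1]])

```text
time_s: 12.4
eef_pos: [0.5969, 0.006, 0.2285]
tcp_rot: [0.0, -0.024, 1.0, -0.0]
contact_force: [-0.3, -0.8, -2.9]
grip_width: 0.349
gripper_force: 60.2
```

```bash
cat > meas.py <<'E'
from h import *
import sys
d=grab('scene');P=cloud(d);I=d['image'];X,Y,Z=P[...,0],P[...,1],P[...,2]
s=r.read_state();t=s['eef_pos'];print(s['time_s'],t.round(4),s['tcp_rot'].round(4),'F',s['contact_force'].round(1),'M',s['moment'].round(2),s['grip_width'],s['gripper_force'])
fz=t[2]-.135
q=P[(abs(X-t[0])<.05)&(abs(Y-t[1])<.1)&(Z>fz-.003)&(Z<fz+.013)]
if len(q)>5: print('foot slab',len(q),np.percentile(q,[2,50,98],axis=0).round(4).tolist())
o=P[(X>.6)&(abs(X-t[0])<.03)&(abs(Y-t[1])<.1)&(Z>fz+.02)&(Z<fz+.1)]
if len(o)>5: print('case',len(o),np.percentile(o,[1,50,99],axis=0).round(4).tolist())
hsv=cv2.cvtColor(I,cv2.COLOR_RGB2HSV)
m=((hsv[...,0]<8)|(hsv[...,0]>172))&(hsv[...,1]>130)&(abs(X-t[0])<.04)&(abs(Y-t[1])<.08)&(Z>.03)
w=hsv[...,1][m].astype(float);print('mark',m.sum(),(P[m]*w[:,None]).sum(0)/w.sum() if m.sum() else 0)
M=np.linalg.inv(d['cam_to_world']);c=M[:3,:3]@np.array([t[0],t[1],t[2]-.08])+M[:3,3]
u=int(c[0]/c[2]*d['fx']+d['cx']);v=int(c[1]/c[2]*d['fy']+d['cy'])
cv2.imwrite('pics/'+sys.argv[1],cv2.resize(I[v-50:v+50,u-60:u+60,::-1],None,fx=6,fy=6,interpolation=cv2.INTER_CUBIC))
print('crop origin',u-60,v-50)
E
python3 meas.py s5.png
```

```text
12.45 [0.5969 0.0061 0.2285] [ 0.     -0.0244  0.9997  0.    ] F [ 0.6 -0.6 -3.2] M [ 0.06 -0.06  0.04] 0.3491594639511621 60.18343286588788
foot slab 223 [[0.5881, -0.0337, 0.0951], [0.6115, 0.0113, 0.1019], [0.6192, 0.0485, 0.1047]]
case 712 [[0.601, -0.0363, 0.1142], [0.6074, 0.0101, 0.1539], [0.6213, 0.1023, 0.1926]]
mark 40 [0.61019415 0.02026864 0.25707772]
crop origin 213 176
```

View pics/s5.png

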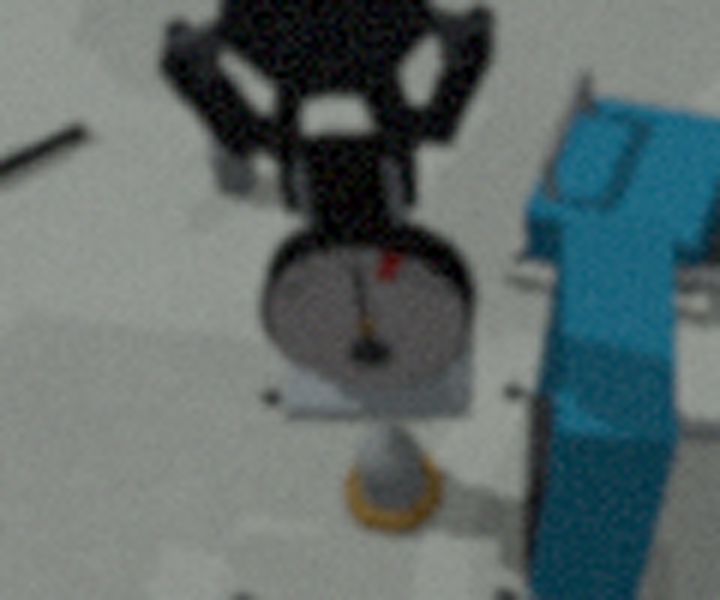

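The gauge hangs upright above the stud (at (390,440) in the crop), with the dial hub at (368,328), the mark at (390,264) and the pointer tip at (355,265). I'll work out the mark angle and start lowering.

```bash
cat > ray.py <<'E'
from h import *
def onplane(d,uv,p0,n):
    T=np.array(d['cam_to_world']);o=T[:3,3];k=T[:3,:3]@[(uv[0]-d['cx'])/d['fx'],(uv[1]-d['cy'])/d['fy'],1]
    return o+k*(np.dot(p0-o,n)/np.dot(k,n))
E
python3 - <<'E'
from ray import *
from scipy.ndimage import label
d=np.load('last_scene.npz');I=d['image'].astype(int)
a=np.radians(2.8);n=np.array([np.cos(a),np.sin(a),0]);yv=np.array([-np.sin(a),np.cos(a),0])
for dx in(.011,.013):
  p0=np.array([.597,.007,.0935+.056])
  R=I[...,0]-I[...,1:3].max(-1);R=np.where(R>25,R,0);R[:176+35]=0;R[176+55:]=0;R[:,:213+50]=0;R[:,213+80:]=0
  v,u=np.nonzero(R);w=R[v,u];print(len(u),(u*w).sum()/w.sum(),(v*w).sum()/w.sum())
  m=((u*w).sum()/w.sum(),(v*w).sum()/w.sum())
  for nm,uv in(('mark',m),('ptr',(213+355/6,176+265/6)),('hub',(213+367/6,176+328/6))):
    q=onplane(d,uv,p0+n*dx,n)-p0;y,z=q@yv,q[2];print(nm,y.round(4),z.round(4),np.arctan2(y,z).round(3),np.hypot(y,z).round(4))
E
```

```text
14 277.3423913043478 219.69202898550725
mark 0.0129 0.035 0.353 0.0373
ptr -0.0004 0.0343 -0.011 0.0343
hub 0.0005 -0.0057 3.057 0.0057
14 277.3423913043478 219.69202898550725
mark 0.0132 0.0371 0.341 0.0393
ptr -0.0001 0.0364 -0.002 0.0364
hub 0.0008 -0.0035 2.924 0.0036
```

>>> servo_tool(series=[[[0,0,0],[0,-0.2,0.6],-1],[[0,0,0],[0,0,0.8],-1],[[0,0,0],[0,0,0.7],-1],[[0,0,0],[0,0,0.4],-1],[[0,0,0],[0,0,0.2],-1],[[0,0,0],[0,0,0],-1],[[0,0,0],[0,0,0],-1],[[0,0,0],[0,0,0],-1]])

```text
time_s: 13.25
eef_pos: [0.5973, 0.0041, 0.2019]
tcp_rot: [0.0, -0.024, 1.0, -0.0]
contact_force: [0.2, 0.3, -4.0]
grip_width: 0.345
gripper_force: 60.2
```

The mark is at about 0.35 rad (20°), radius 37 mm as expected. Lowering to contact.

>>> servo_tool(series=[[[0,0,0],[0,0,0.1],-1],[[0,0,0],[0,0,0.1],-1],[[0,0,0],[0,0,0.1],-1],[[0,0,0],[0,0,0.1],-1],[[0,0,0],[0,0,0.1],-1],[[0,0,0],[0,0,0],-1],[[0,0,0],[0,0,0],-1],[[0,0,0],[0,0,0],-1]])

```text
time_s: 14.05
eef_pos: [0.597, 0.0041, 0.1966]
tcp_rot: [0.0, -0.024, 1.0, -0.0]
contact_force: [-1.2, -0.5, -2.4]
grip_width: 0.346
gripper_force: 60.5
```

>>> servo_tool(series=[[[0,0,0],[0,0,0.1],-1],[[0,0,0],[0,0,0.1],-1],[[0,0,0],[0,0,0],-1],[[0,0,0],[0,0,0],-1],[[0,0,0],[0,0,0],-1],[[0,0,0],[0,0,0],-1],[[0,0,0],[0,0,0],-1],[[0,0,0],[0,0,0],-1]])

```text
time_s: 14.85
eef_pos: [0.5976, 0.0042, 0.1963]
tcp_rot: [0.001, -0.024, 1.0, -0.0]
contact_force: [-2.3, 1.4, 6.6]
grip_width: 0.349
gripper_force: 61.0
```

Contact is made at about 9 N and upright. I'll rock 2° per row about the foot centre.

>>> servo_tool(series=[[[-1,0,0],[0,-0.235,0],-1],[[-1.5,0,0],[0,-0.35,0],-1],[[-1.5,0,0],[0,-0.35,0],-1],[[-1,0,0],[0,-0.235,0],-1],[[0,0,0],[0,0,0],-1],[[0,0,0],[0,0,0],-1],[[0,0,0],[0,0,0],-1],[[0,0,0],[0,0,0],-1]])

```text
time_s: 15.65
eef_pos: [0.5981, -0.0076, 0.1959]
tcp_rot: [-0.0, -0.024, 0.999, 0.043]
contact_force: [-3.3, 0.7, 6.5]
grip_width: 0.344
gripper_force: 60.8
```

>>> servo_tool(series=[[[-1,0,0],[0,-0.235,0],-1],[[-1.5,0,0],[0,-0.35,0],-1],[[-1.5,0,0],[0,-0.35,0],-1],[[-1.5,0,0],[0,-0.35,0],-1],[[-1.5,0,0],[0,-0.35,0],-1],[[-1,0,0],[0,-0.235,0],-1],[[0,0,0],[0,0,0],-1],[[0,0,0],[0,0,0],-1]])

```text
time_s: 16.45
eef_pos: [0.599, -0.0263, 0.1933]
tcp_rot: [-0.002, -0.024, 0.993, 0.113]
contact_force: [-2.6, -0.1, 7.7]
grip_width: 0.351
gripper_force: 60.8
```

>>> servo_tool(series=[[[-1,0,0],[0,-0.235,0],-1],[[-1.5,0,0],[0,-0.35,0],-1],[[-1.5,0,0],[0,-0.35,0],-1],[[-1.5,0,0],[0,-0.35,0],-1],[[-1,0,0],[0,-0.235,0],-1],[[-0.5,0,0],[0,-0.12,0],-1],[[0,0,0],[0,0,0],-1],[[0,0,0],[0,0,0],-1]])

```text
time_s: 17.25
eef_pos: [0.5998, -0.0422, 0.1891]
tcp_rot: [-0.003, -0.024, 0.985, 0.173]
contact_force: [-2.6, 0.1, 8.7]
grip_width: 0.345
gripper_force: 60.9
```

>>> servo_tool(series=[[[0,0,0],[0,0,0],-1],[[0,0,0],[0,0,0],-1],[[0,0,0],[0,0,0],-1],[[0,0,0],[0,0,0],-1],[[0,0,0],[0,0,0],-1],[[0,0,0],[0,0,0],-1],[[0,0,0],[0,0,0],-1],[[0,0,0],[0,0,0],-1]])

```text
time_s: 18.05
eef_pos: [0.5998, -0.0421, 0.1891]
tcp_rot: [-0.003, -0.024, 0.985, 0.173]
contact_force: [-3.2, -0.7, 7.9]
grip_width: 0.351
gripper_force: 60.9
```

```bash
python3 meas.py s6.png
```

```text
18.1 [ 0.5998 -0.0421  0.1891] [-0.0034 -0.0244  0.9846  0.1733] F [-3.8 -0.3  9. ] M [0.41 0.83 0.28] 0.35138908158526794 60.9343334287405
foot slab 86 [[0.5981, -0.0358, 0.0521], [0.6139, -0.0178, 0.059], [0.6183, 0.0154, 0.0668]]
case 675 [[0.6011, -0.0577, 0.0746], [0.6089, -0.0078, 0.1145], [0.6175, 0.04, 0.1533]]
mark 30 [ 0.61552441 -0.04407703  0.25004984]
crop origin 197 187
```

View pics/s6.png

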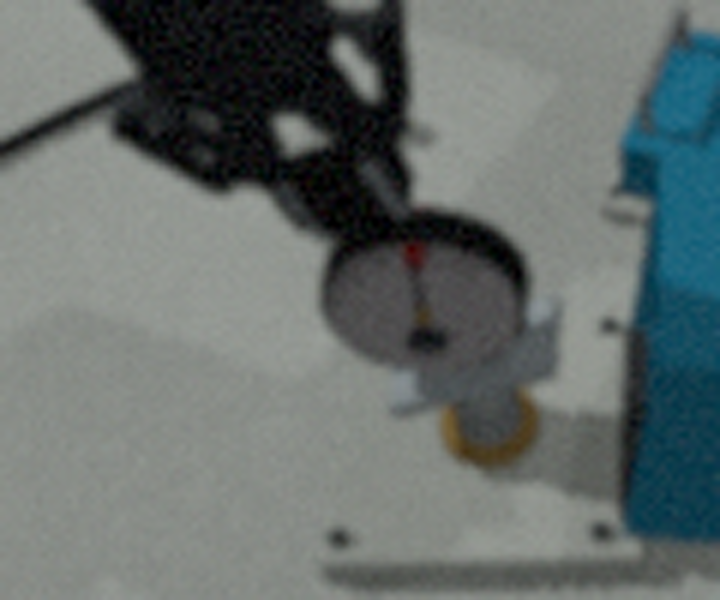

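The pointer (tip at (415,265)) lies in the middle of the red mark at (415,252), and the foot is on the stud with about 12 N. Handing in.

```bash
python3 -c "
from workcell import r
print(r.job_done())"
```

```text
the job is handed in; nothing more can be done
None
```

I handed the job in at about 18 s. The gauge was in the gripper, resting on the stud with about 12 N and leaning 20°, the pointer in the red mark; the cover last measured about 100° open, on its stop. No verdict came back.

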